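# Hook the key out from under the acrylic stand

## Robot

A 7-joint arm with a two-finger parallel gripper is mounted at the origin on the work surface. World frame = base frame: x ahead of the robot, y to its left, z up, the work surface at z = 0. Lengths are in mm, angles in degrees, forces in N, time in s.
With the tool pointing down it reaches from about 350 to 900 mm from the base axis. Payload 7.2 kg.
Tool frame: the origin (TCP) lies midway between the tips of the shut fingers; the grasp point (between the pads) lies 19 mm behind it; z points along the fingers, y is the direction in which the jaws open and shut (so a half turn about z gives the same grasp; the last joint's range is limited). The gripper opens to 85 mm and grips with 20 to 120 N. Pads are 22 mm wide; open, the fingers measure 114 mm over their backs; the gripper's body (76 mm by 85 mm) begins 54 mm behind the grasp point. The pads swing forward as they close: fully open they stand 13 mm farther back than shut.
Start: joints at [-72.433, 23.554, -0.728, 91.456, 0.321, 64.991, -4.71], TCP at [228.813, 581.613, 231.297] pointing down, gripper open.
Joint ranges: [-169.25, 169.25], [-16.82, 113.86], [-84.01, 82.57], [7.8, 145.47], [-59.2, 239.2], [7.22, 106.19], [-163.78, 163.78]. Speed limits (degrees/s): [136.94, 136.94, 172.46, 172.46, 180, 180, 180].

## Interface

Orientations are given as a 3x3 rotation matrix whose columns are the frame's x, y, z axes.
In Python, from plant import arm gives the robot as it stands.
- The arm moves only by the shell command python3 -m pendant 'ROWS' [FORCE]. ROWS is JSON, a list of rows, each a list of 7 numbers: the opening, from 0 (shut) to 1 (fully open), then the shift along the tool's x, y, z in m, then the turn, a rotation vector about the tool's x, y, z in rad. In form: [[grip, tx, ty, tz, rx, ry, rz], ...]. A call has 1 to 20 rows; each row shifts and turns the commanded pose from where the row before left it, along the tool's axes as they then stand; what a row does not reach is not made up. A row lasts 1/8 s, in which the tool goes at most 62.5 mm and 10.7 degrees, less where a joint would pass 70% of its speed; a pose out of reach is approached as far as the arm can. A call with a gripper value outside its range is refused whole. The fingers move at their own pace and stop on an object; FORCE is the grip in N (left out, the last holds). Time passes only in rows, so rows that do not move let the fingers close. It gives the time, the measured TCP pose, the force and the opening at its end, in the units of the state.
- arm.sense(): the state, without advancing time (a new reading comes with each control period).
- arm.get_image(name): name is "scene" or "top" or "wrist"; returns (picture, depth): 480x640x3 uint8, red, green, blue; 480x640 float32, mm along the optical axis (not along the pixel's ray), 0 where there is no reading.
- arm.calibration(name): a dict with "fx", "fy", "cx", "cy" (pixels), "xyz" and "orientation" of the camera in the world. Camera axes: x right, y down, z forward; pixel columns grow to the right and rows downward; lengths in mm; the calibration is good to about 2 mm. A picture is of the moment at which its call begins: read the wrist's pose just before it. calibration takes no time and is no camera call; for the wrist camera it gives the pose at the moment of the call.
- arm.sign_off(): hands the job in, once; it reports no verdict.
The state is a dict: "clock": time; "joint_positions": joint angles; "joint_vel": joint speeds; "joint_efforts": joint torques, N m; "tcp_pos": TCP position; "eef_rot": TCP orientation; "ft_force": force on the tool from outside, world axes, zero at the start; "ft_torque": the same for the moment, N m; "grip_width": finger opening in mm.
Only numpy, scipy, OpenCV 4.12 (cv2) and the standard library are available. Lean on these libraries where they do the work, as an engineer would, in place of code of your own. Each camera call takes 0.05 s, during which the arm holds its last target. There are 200 camera calls.

## Task

A key has slid into the low slot under the clear stand on the oak board. Pick up the hooked pick, catch the key's ring with the hook and gently drag the key along the board until all of it lies in the open in front of the stand; the slot's front rail leaves only one bay open, so feel for it and never force the key or the acrylic. Then unhook, lay the pick flat on the board with its hook well away from the key, and leave the things around as they are.

Things in the scene. Friction and masses are not known exactly. Their poses are not given: they have to be found in the camera images.
- stand: Clear acrylic two-level stand, fixed to the board, 140 deep, 208 wide, 110 high. Origin: on the board, middle of the slot's mouth (front edge); x into the slot, y left, z up. Slot: from the board itself (no floor plate) up to 27 mm, side walls at y = +-98, back at x = 135. Lower level over the whole slot, top at 32; upper level, top at 110, only over x = 70 to 140. Pick forces over 15 N crack it.
- rail (a point): Middle of the top of the slot's front rail, a clear strip 6 mm high and 6 thick on the board just inside the mouth (stand x = 6 to 12 mm). Always closed: stand y = -20 to 20 mm (before the key) and 56 to 62 mm on either side. Between these are four bays, each 36 mm wide. A key drawn against the rail stops dead; over 12 N between pick and key is forcing it.
- bay_a (a point): Middle of the leftmost bay, stand y = 80 mm, 6 mm above the board. Three of the four bays are closed by clear blocks as high and thick as the rail, flush with it; one is open down to the board. Which one is not measured and differs each time. The key comes out only through the open bay.
- bay_b (a point): Middle of the inner left bay, stand y = 38 mm, 6 mm above the board; closed or open, see bay_a.
- bay_c (a point): Middle of the inner right bay, stand y = -38 mm, 6 mm above the board; closed or open, see bay_a.
- bay_d (a point): Middle of the rightmost bay, stand y = -80 mm, 6 mm above the board; closed or open, see bay_a.
- key: Loose flat dark steel key, 20 to 35 g, flat on the board in the slot, ring towards the mouth. Origin: under its ring's centre. Ring 26 mm outside, 17 mm hole, 5 thick. Blade 8 wide (11 over the bits), 4 thick, along the key's x axis, ending 40 mm from the ring's centre. It swivels freely and trails behind a hook in its ring; driven blade first it may wedge on a wall. Not to be touched with fingers.
- key_ring (a point): Centre of the key's ring, 2.5 mm above the key's underside.
- key_end (a point): End of the key's blade, 40 mm from the ring's centre, 2 mm above the underside.
- pick: Loose hooked pick, 70 to 120 g, on the open board. Handle: dark wooden block 70 long (x), 20 wide (y), 24 high, standing flat, gripped across its width from above. Origin: under the handle's centre; x points to the hook. Steel shaft 4.4 mm thick, axis 14 mm above the underside, from x = 35 to x = 118, where a 4.4 mm leg turns straight down.
- pick_hook (a point): Lower end of the hook leg: x = 118, y = 0, z = 1.5 mm in the pick's frame, so that with the handle on the board the leg reaches 3.5 mm deep into the key's ring. With the level pick lifted 7 mm the leg clears rail and key by 2.5 mm and the shaft passes 4 mm below the slot's ceiling.
- remote: Black remote, 42 x 160 x 16 mm, on the upper level of the stand. Origin under its centre. Leave alone.
- stapler: Small grey stapler, 26 x 85 x 40 mm, on the rear of the lower level, under the upper one. Origin under its centre. Leave alone.
- bottle: Blue glass bottle with screw lid, 66 mm across, 200 mm high, on the board to the left of the stand. Origin under its centre. Leave alone.
Not all that is in view belongs to the job. Several things have the shape of the pick; the one meant has the colours described above.

How it is judged:
By the outcome, as a careful person would: the job done as asked, in the order asked, and still so for the second after the job is handed in, with the robot touching nothing.
It also fails if it takes over 72 s, if anything falls off the work surface, if the arm or the gripper's body presses on something with over 40 N, if the wrist force passes 120 N, or if a joint passes its speed limit or range.

## Working session

There is one attempt and no reset: what is moved stays moved. The work goes in short steps, Python scripts to look and compute and a shell command to move; the robot and the scene stay as the last step left them, time stands still between calls to the robot, and variables do not carry over. Pictures are saved under pics/ and viewed, on a budget of 10 in all, crops included, one or two more only if the job needs it, and the job is handed in when it is done.

```bash
ls; mkdir -p pics; cat > h.py <<'E'
import numpy as np,cv2
from plant import arm
def snap(n,f):
    p,d=arm.get_image(n); cv2.imwrite(f'pics/{f}.png',p[:,:,::-1]); np.save(f'pics/{f}.npy',d)
    c=arm.calibration(n); np.savez(f'pics/{f}_c.npz',**{k:np.array(v) for k,v in c.items()})
    return p,d,c
def load(f): return np.load(f'pics/{f}.npy'),dict(np.load(f'pics/{f}_c.npz'))
def ray(c,u,v):
    r=np.array(c['orientation']).reshape(3,3)@np.array([(u-c['cx'])/c['fx'],(v-c['cy'])/c['fy'],1]); return np.array(c['xyz']),r
def atz(c,u,v,z):
    o,r=ray(c,u,v); return o+r*(z-o[2])/r[2]
def atd(c,u,v,d):
    o,r=ray(c,u,v); return o+r*d[int(v),int(u)]
def proj(c,P):
    q=np.array(c['orientation']).reshape(3,3).T@(np.array(P,float)-c['xyz']); return c['fx']*q[0]/q[2]+c['cx'],c['fy']*q[1]/q[2]+c['cy']
E
python3 - <<'E'
from h import *
for n in ('top','scene'):
    p,d,c=snap(n,n+'0'); print(n,c)
s=arm.sense(); print(s['clock'],s['tcp_pos'],s['eef_rot'],s['ft_force'],s['grip_width'])
E
```

```text
pics
top {'fx': 501.5870682389065, 'fy': 501.5870682389065, 'cx': 327.29260875656576, 'cy': 234.4773995908015, 'xyz': array([412.1352793 ,  91.39520561, 934.91662616]), 'orientation': array([[ 0.0149421 , -0.99055892,  0.13627094],
       [-0.99986062, -0.01581741, -0.00534279],
       [ 0.0074478 , -0.13617211, -0.9906572 ]])}
scene {'fx': 446.60699482129183, 'fy': 446.60699482129183, 'cx': 315.88629489871346, 'cy': 238.51711826390948, 'xyz': array([1038.82221021, -319.6891097 ,  603.85782746]), 'orientation': array([[ 0.65913589,  0.45275812, -0.60045812],
       [ 0.75196547, -0.40675349,  0.51874804],
       [-0.00937105, -0.79344923, -0.6085643 ]])}
0.1 [228.68846902 581.19151213 230.53755196] [[-9.30576524e-01  3.66097187e-01 -4.27354665e-04]
 [ 3.66097424e-01  9.30575541e-01 -1.35589377e-03]
 [-9.87030983e-05 -1.41821636e-03 -9.99998989e-01]] [-0.32793353  1.07828176  0.34888644] 85.45482334608359
```

View pics/top0.png

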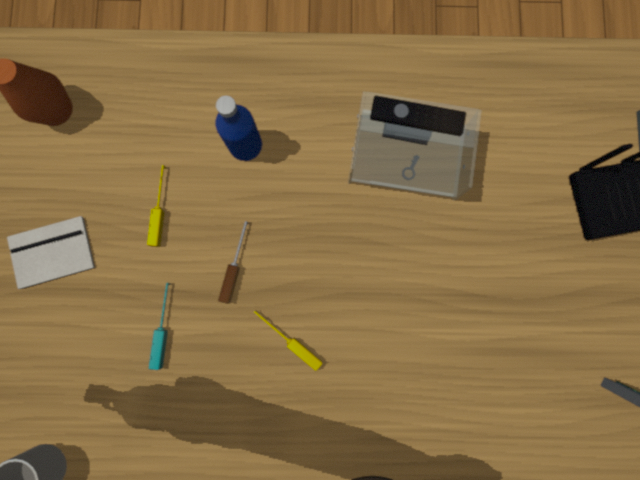

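View pics/scene0.png

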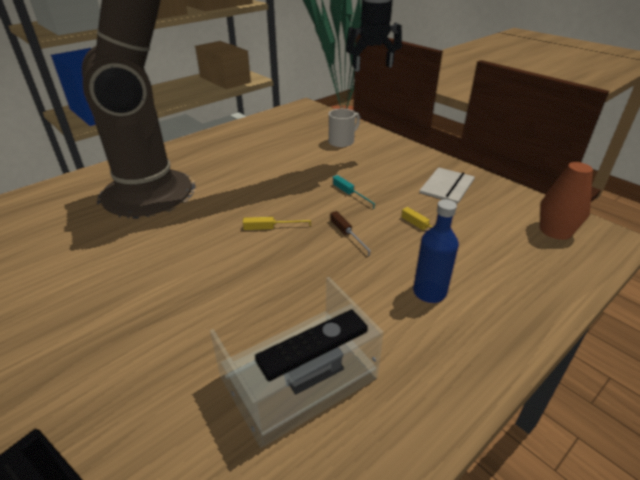

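```bash
python3 - <<'E'
from h import *
p=cv2.imread('pics/top0.png')
a=cv2.resize(p[85:205,340:490],None,fx=4.0,fy=4.0,interpolation=cv2.INTER_CUBIC)
b=cv2.resize(p[212:312,210:258],None,fx=4,fy=4,interpolation=cv2.INTER_CUBIC)
o=np.zeros((480,800,3),np.uint8);o[:,:600]=a;o[:400,605:605+192]=b
o=cv2.convertScaleAbs(o,alpha=1.4)
cv2.imwrite('pics/crop0.png',o)
E
```

```text
(no output)
```

View pics/crop0.png

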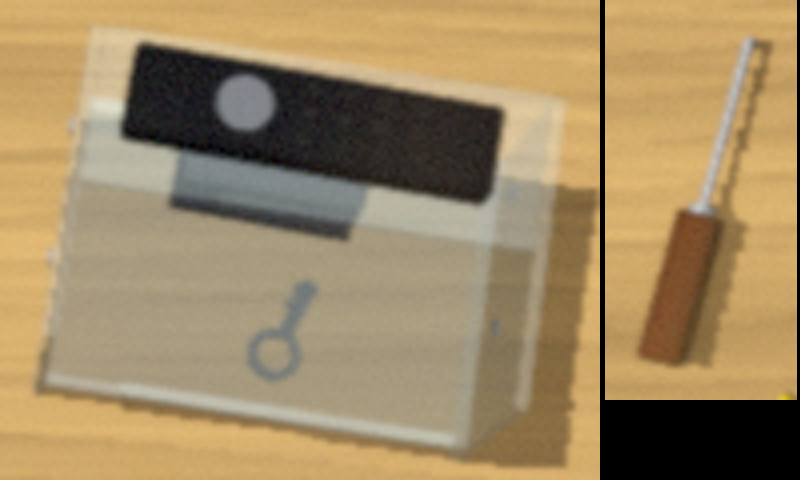

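```bash
python3 - <<'E'
from h import *
d,c=load('top0')
U=lambda x,y:(340+x/4-.375,85+y/4-.375)
for n,(x,y),zs in [('FL',(42,386),(0,32)),('FR',(463,446),(0,32)),('BLtop',(95,27),(110,)),('BRtop',(562,98),(110,)),('upFL',(80,178),(110,)),('ring',(275,353),(5,)),('end',(312,285),(4,)),('FRwall',(525,405),(0,110,32))]:
    u,v=U(x,y)
    print(n,np.round((u,v),1),[np.round(atz(c,u,v,z),1) for z in zs],'depth',np.round(atd(c,u,v,d),1))
h=atz(c,229.3-.4,283.5-.4,24);k=atz(c,246.2,222,15);print(h,k,k-h,np.hypot(*(k-h)[:2]),np.degrees(np.arctan2(k[1]-h[1],k[0]-h[0])))
print(atd(c,229,283,d))
# depth around key / front of stand
for u,v in [(400,185),(400,195),(380,170),(410,145),(440,115)]: print(u,v,np.round(atd(c,u,v,d),1))
E
```

```text
FL [350.1 181.1] [array([644.3,  44.3,   0. ]), array([636.3,  45.9,  32. ])] depth [638.4  45.5  23.9]
FR [455.4 196.1] [array([ 618.4, -156.5,    0. ]), array([ 611.3, -148.1,   32. ])] depth [ 611.7 -148.5   30.5]
BLtop [363.4  91.4] [array([776.3,  28.3, 110. ])] depth [777.3  28.1 107.6]
BRtop [480.1 109.1] [array([ 747.8, -173.1,  110. ])] depth [ 794.  -209.5   -3.5]
upFL [359.6 129.1] [array([708.4,  34.4, 110. ])] depth [709.   34.2 108.2]
ring [408.4 172.9] [array([661. , -66.4,   5. ])] depth [654.4 -62.1  29.9]
end [417.6 155.9] [array([695.1, -84.5,   4. ])] depth [687.3 -79.7  29.6]
FRwall [470.9 185.9] [array([ 638.9, -186.6,    0. ]), array([ 612.2, -153.9,  110. ]), array([ 631.1, -177.1,   32. ])] depth [ 612.4 -154.2  109.1]
[445.94862183 262.88247293  24.        ] [559.63871269 237.2271973   15.        ] [113.69009085 -25.65527564  -9.        ] 116.54883065324053 -12.716356952620142
[446.14026587 262.75512291  23.75788419]
400 185 [630.6 -46.2  31.8]
400 195 [619.3 -51.3  -2.3]
380 170 [658.6  -9.3  31.2]
410 145 [708.1 -65.6  29.5]
440 115 [ 731.  -100.7  122.9]
```

```bash
python3 - <<'E'
from h import *
c=arm.calibration('wrist');s=arm.sense();R=np.array(s['eef_rot'])
print(c['fx'],c['cx'],c['cy']);print('cam in tool',R.T@(c['xyz']-np.array(s['tcp_pos'])));print(np.round(R.T@np.array(c['orientation']),3))
# stand fit from top depth
d,k=load('top0')
v,u=np.mgrid[60:230,320:500];Rk=k['orientation']
P=np.stack([(u-k['cx'])/k['fx'],(v-k['cy'])/k['fy'],np.ones(u.shape)],-1)*d[60:230,320:500,None]@Rk.T+k['xyz']
P=P.reshape(-1,3)
y=np.radians(-8.05);X=np.array([np.cos(y),np.sin(y)]);Y=np.array([-X[1],X[0]])
q=np.c_[(P[:,:2]-[625,-52])@X,(P[:,:2]-[625,-52])@Y,P[:,2]]
low=q[(abs(q[:,2]-31)<4)];up=q[abs(q[:,2]-109)<4]
for n,a in(('low',low),('up',up)):
    print(n,len(a))
    for s0 in range(-100,101,25):
        b=a[abs(a[:,1]-s0)<6]; print(s0,np.round(np.percentile(b[:,0],[0,1,3,97,99,100]),1) if len(b) else '')
    for s0 in (10,30,50,80,100,120):
        b=a[abs(a[:,0]-s0)<6]; print('x',s0,np.round(np.percentile(b[:,1],[0,1,3,97,99,100]),1) if len(b) else '')
E
```

```text
351.417325577203 321.2084216367225 236.4768076246073
cam in tool [  80.66828592   -0.61288579 -143.16622126]
[[-0.    -0.949 -0.316]
 [ 1.    -0.    -0.001]
 [ 0.001 -0.316  0.949]]
low 5118
-100 [-0.8 -0.2  0.8 92.2 95.7 96.3]
-75 [ 0.   1.   2.6 93.6 95.4 96.2]
-50 [-0.7 -0.2  2.  93.1 95.2 97. ]
-25 [-0.6  0.1  2.6 86.8 88.7 89.9]
0 [-0.1  0.3  2.2 88.7 89.6 91.3]
25 [ 0.2  1.4  2.8 88.9 91.  91.4]
50 [-0.1  0.5  2.7 91.2 92.1 97. ]
75 [ 0.1  0.7  2.9 94.1 96.  97.3]
100 [  0.2   0.4   0.8 125.6 127.  128.2]
x 10 [-99.6 -97.9 -93.4  90.6  94.3 102.8]
x 30 [-99.4 -98.8 -94.5  89.5  93.1  94.9]
x 50 [-99.8 -97.7 -94.2  89.2  92.8  95.1]
x 80 [-99.7 -98.4 -94.5  88.9  92.8  94.7]
x 100 [-100.5  -99.2  -95.6   91.5   92.9   94.5]
x 120 [102.5 102.5 102.6 104.3 104.3 104.4]
up 2662
-100 [-1.000e-01  2.000e+00  5.200e+00  1.359e+02  1.379e+02  1.396e+02]
-75 [ 68.9  69.4  69.8 139.2 140.1 140.3]
-50 [ 69.3  69.3  69.9 139.1 139.7 140.2]
-25 [ 69.4  69.8  70.9 138.9 139.2 139.7]
0 [ 70.1  70.4  70.6 139.7 140.  141. ]
25 [ 69.1  69.5  70.1 139.1 139.9 140.4]
50 [ 69.8  70.   70.3 139.4 140.3 140.6]
75 [ 70.2  70.2  70.3 139.4 139.7 140.3]
100 [  0.6   2.1   4.6 136.8 138.6 140.2]
x 10 [-104.6 -104.5 -104.5  102.3  102.5  102.6]
x 30 [-105.2 -105.1 -104.7  102.3  102.5  102.6]
x 50 [-105.1 -105.  -104.8  102.   102.3  102.4]
x 80 [-105.2 -103.5  -99.5   96.1  100.5  102.5]
x 100 [-105.8 -104.9 -104.1  101.   101.7  102.2]
x 120 [-106.  -105.4 -104.   101.   101.7  102.2]
```

```bash
python3 -m pendant '[[1,-0.0438,-0.0349,0,0,0,0],[1,-0.0438,-0.0349,0,0,0,0],[1,-0.0438,-0.0349,0,0,0,0],[1,-0.0438,-0.0349,0,0,0,0],[1,-0.0438,-0.0349,0,0,0,0],[1,-0.0438,-0.0349,0,0,0,0],[1,-0.0438,-0.0349,0,0,0,0],[1,-0.0438,-0.0349,0,0,0,0],[1,-0.0438,-0.0349,0,0,0,0],[1,-0.0438,-0.0349,0,0,0,0],[1,-0.0438,-0.0349,0,0,0,0],[1,-0.0438,-0.0349,0,0,0,0],[1,-0.0438,-0.0349,0,0,0,0],[1,0,0,0.049,0,0,-0.118],[1,0,0,0.049,0,0,-0.118],[1,0,0,0.049,0,0,0],[1,0,0,0,0,-0.157,0],[1,0,0,0,0,-0.157,0],[1,0,0,0,0,-0.157,0],[1,0,0,0,0,0,0]]'
python3 - <<'E'
from h import *
s=arm.sense();print(np.round(s['joint_positions'],1),s['ft_force'])
p,d,c=snap('wrist','w1')
print(c['xyz'])
cv2.imwrite('pics/w1b.png',cv2.resize(p[:,:,::-1],(800,600),interpolation=cv2.INTER_CUBIC))
E
```

```text
clock: 2.6
tcp_pos: [592.9, -36.0, 82.0]
eef_rot: [[-0.923, 0.122, 0.364], [0.125, 0.992, -0.016], [-0.363, 0.031, -0.931]]
ft_force: [-0.3, -0.4, 0.2]
grip_width: 85.2
[-18.5  23.1  20.1 123.5 -25.8  14.6 105.1] [-0.3037569  -0.44996676  0.2033449 ]
[467.36931321 -24.5719785  186.50074026]
```

View pics/w1b.png

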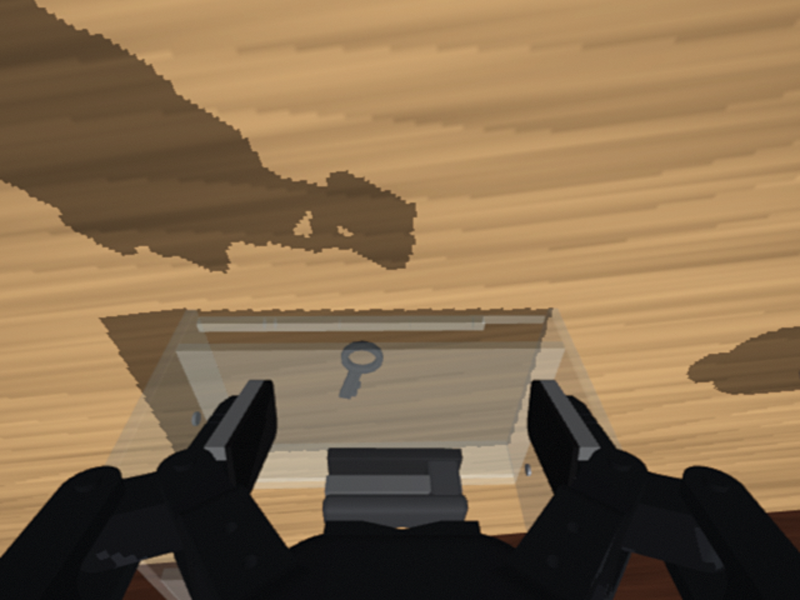

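```bash
python3 - <<'E'
from h import *
d,c=load('w1');p=cv2.imread('pics/w1.png')
O=np.array([624.8,-53.3]);a=np.radians(-8.05);X=np.array([np.cos(a),np.sin(a)]);Y=np.array([-X[1],X[0]])
W=lambda x,y,z:np.r_[O+x*X+y*Y,z]
big=cv2.resize(p[225:305,60:480],None,fx=1.9,fy=1.9*3,interpolation=cv2.INTER_CUBIC)
cv2.imwrite('pics/railcrop.png',big)
v,u=np.mgrid[0:480,0:640]
P=np.stack([(u-c['cx'])/c['fx'],(v-c['cy'])/c['fy'],np.ones(u.shape)],-1)*d[...,None]@c['orientation'].T+c['xyz']
q=np.stack([(P[...,:2]-O)@X,(P[...,:2]-O)@Y,P[...,2]],-1)
for y in (-80,-59,-38,0,38,59,72,80,88,100):
    uu,vv=proj(c,W(6,y,3));print(y,round(uu),round(vv),end=': ')
    print([tuple(np.round(q[int(vv)+k,int(uu)]).astype(int)) for k in range(-9,13,2)])
ring=np.array([362,357])*.8-.1; end=np.array([347,397])*.8
for n,r,z in (('ring',ring,5),('end',end,4)):
    w=atz(c,*r,z);print(n,w,(w[:2]-O)@X,(w[:2]-O)@Y)
E
```

```text
-80 185 252: [(np.int64(-1), np.int64(-79), np.int64(2)), (np.int64(0), np.int64(-80), np.int64(2)), (np.int64(3), np.int64(-80), np.int64(1)), (np.int64(4), np.int64(-80), np.int64(2)), (np.int64(7), np.int64(-81), np.int64(1)), (np.int64(8), np.int64(-81), np.int64(2)), (np.int64(9), np.int64(-81), np.int64(3)), (np.int64(9), np.int64(-81), np.int64(5)), (np.int64(8), np.int64(-80), np.int64(8)), (np.int64(10), np.int64(-80), np.int64(7)), (np.int64(12), np.int64(-81), np.int64(7))]
-59 215 252: [(np.int64(-1), np.int64(-59), np.int64(0)), (np.int64(0), np.int64(-59), np.int64(1)), (np.int64(2), np.int64(-59), np.int64(2)), (np.int64(4), np.int64(-59), np.int64(1)), (np.int64(6), np.int64(-60), np.int64(1)), (np.int64(7), np.int64(-60), np.int64(2)), (np.int64(8), np.int64(-60), np.int64(3)), (np.int64(8), np.int64(-59), np.int64(5)), (np.int64(8), np.int64(-59), np.int64(7)), (np.int64(9), np.int64(-59), np.int64(8)), (np.int64(12), np.int64(-59), np.int64(7))]
-38 246 252: [(np.int64(-1), np.int64(-38), np.int64(1)), (np.int64(0), np.int64(-38), np.int64(1)), (np.int64(2), np.int
[... 3173 characters left out ...]
np.int64(1)), (np.int64(18), np.int64(91), np.int64(1))]
100 441 250: [(np.int64(-1), np.int64(98), np.int64(1)), (np.int64(0), np.int64(98), np.int64(1)), (np.int64(2), np.int64(99), np.int64(1)), (np.int64(2), np.int64(98), np.int64(4)), (np.int64(3), np.int64(98), np.int64(5)), (np.int64(4), np.int64(98), np.int64(6)), (np.int64(5), np.int64(98), np.int64(7)), (np.int64(5), np.int64(98), np.int64(8)), (np.int64(7), np.int64(98), np.int64(8)), (np.int64(8), np.int64(98), np.int64(9)), (np.int64(9), np.int64(98), np.int64(10))]
ring [662.11264035 -67.42944833   5.        ] 38.923619217145166 -8.765061725538423
end [700.25039407 -84.43202175   4.        ] 79.06656578028257 -20.25939086669841
```

View pics/railcrop.png

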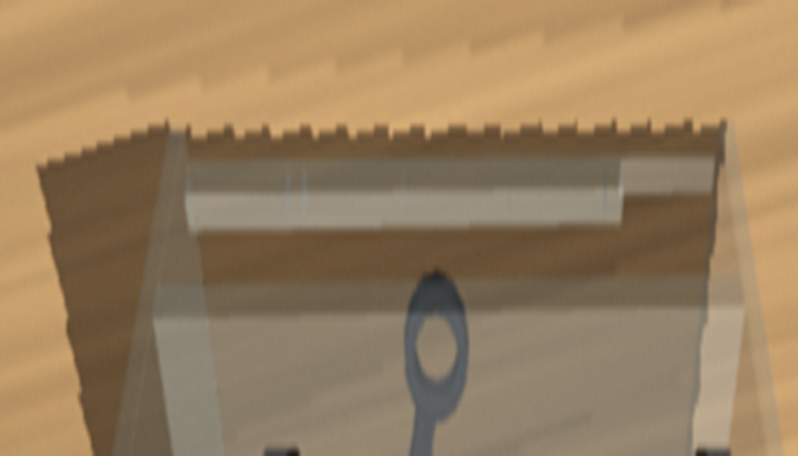

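```bash
cat >> h.py <<'E'
from scipy.spatial.transform import Rotation as Ro
O=np.array([624.8,-53.3]);_a=np.radians(-8.05);X=np.array([np.cos(_a),np.sin(_a)]);Y=np.array([-X[1],X[0]])
def S(x,y,z): return np.r_[O+x*X+y*Y,z]
def toS(w): w=np.array(w); return np.r_[(w[:2]-O)@X,(w[:2]-O)@Y,w[2]]
def go(P,ang):  # ang: world heading of pick x axis (= -tool x)
    s=arm.sense();R=np.array(s['eef_rot']);a=np.radians(ang)
    x=-np.array([np.cos(a),np.sin(a),0]);z=np.array([0,0,-1.]);T=np.c_[x,np.cross(z,x),z]
    print('tcp',np.round(s['tcp_pos'],1),'rotvec',np.round(Ro.from_matrix(R.T@T).as_rotvec(),4),'shift after turn mm',np.round(T.T@(np.array(P)-s['tcp_pos']),1),'F',np.round(s['ft_force'],1),'w',round(s['grip_width'],1),'t',s['clock'])
E
python3 - <<'E'
from h import *
go([446,262.9,100],-12.7)
print(S(-80,0,0))
E
```

```text
tcp [594.  -36.3  82.6] rotvec [0.0479 0.3702 0.093 ] shift after turn mm [210.1 259.3 -17.4] F [ 0.4  1.1 -0.3] w 85.6 t 2.65
[545.58830078 -42.09702242   0.        ]
```

```bash
python3 -m pendant '[[1,0,0,-0.01,0.016,0.1235,0.031],[1,0,0,-0.01,0.016,0.1235,0.031],[1,0,0,-0.01,0.016,0.1235,0.031],[1,0.035,0.0432,0,0,0,0],[1,0.035,0.0432,0,0,0,0],[1,0.035,0.0432,0,0,0,0],[1,0.035,0.0432,0,0,0,0],[1,0.035,0.0432,0,0,0,0],[1,0.035,0.0432,0,0,0,0],[1,0,0,0,0,0,0],[1,0,0,0,0,0,0]]'
python3 - <<'E'
from h import *
go([446,262.9,4],-12.7)
p,d,c=snap('wrist','w2');
E
```

```text
clock: 4.03
tcp_pos: [440.4, 261.9, 112.0]
eef_rot: [[-0.975, 0.22, 0.003], [0.22, 0.975, -0.003], [-0.004, -0.002, -1.0]]
ft_force: [-0.1, 0.0, 0.3]
grip_width: 85.4
tcp [440.4 261.9 112. ] rotvec [-0.0022  0.0035 -0.0006] shift after turn mm [ -5.3   2.2 108. ] F [-0.1  0.   0.3] w 85.4 t 4.025
```

View pics/w2.png

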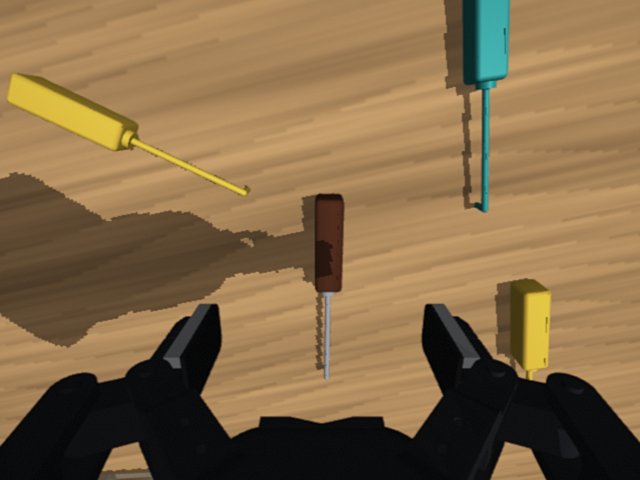

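```bash
python3 - <<'E'
from h import *
d,c=load('w2')
for n,u,v,z in (('rearTop',329.5,201,24),('frontTop',329,290,24),('hook',326.5,375,16),('shaft0',328,296,16)):
    print(n,np.round(atz(c,u,v,z),1),np.round(atd(c,u,v,d),1))
col=d[190:300:4,329];print([ (190+4*i,round(float(atd(c,329,190+4*i,d)[2]),0)) for i in range(28)])
E
```

```text
rearTop [413.6 272.1  24. ] [413.5 272.1  24.4]
frontTop [478.3 257.5  24. ] [478.3 257.5  24. ]
hook [558.3 237.9  16. ] [557.1 238.1  17.4]
shaft0 [487.2 254.9  16. ] [486.7 255.   16.9]
[(190, 0.0), (194, 5.0), (198, 21.0), (202, 24.0), (206, 25.0), (210, 26.0), (214, 25.0), (218, 25.0), (222, 24.0), (226, 24.0), (230, 25.0), (234, 25.0), (238, 24.0), (242, 24.0), (246, 24.0), (250, 24.0), (254, 24.0), (258, 24.0), (262, 25.0), (266, 24.0), (270, 25.0), (274, 24.0), (278, 24.0), (282, 25.0), (286, 25.0), (290, 24.0), (294, 21.0), (298, 18.0)]
```

```bash
python3 -m pendant '[[1,-0.0053,0.003,0.036,0,0,0],[1,0,0,0.036,0,0,0],[1,0,0,0.026,0,0,0],[1,0,0,0.01,0,0,0],[1,0,0,0,0,0,0],[0,0,0,0,0,0,0],[0,0,0,0,0,0,0],[0,0,0,0,0,0,0],[0,0,0,0,0,0,0],[0,0,0,0,0,0,0],[0,0,0,0,0,0,0]]' 60
python3 - <<'E'
from h import *
go([446,263.7,4],-12.8)
E
```

```text
clock: 5.45
tcp_pos: [445.4, 265.0, 4.2]
eef_rot: [[-0.976, 0.22, 0.002], [0.22, 0.976, 0.001], [-0.002, 0.002, -1.0]]
ft_force: [-0.9, -0.7, 6.4]
grip_width: 18.9
tcp [445.4 265.    4.2] rotvec [0.0016 0.0017 0.0016] shift after turn mm [-0.9 -1.2  0.2] F [-0.9 -0.7  6.4] w 18.9 t 5.45
```

```bash
python3 -m pendant '[[0,0,0,-0.02,0,0,0],[0,0,0,-0.04,0,0,0],[0,0,0,0,0,0,-0.08]]'
python3 - <<'E'
from h import *
go(S(-152,-8.4,30),-8.05)
E
```

```text
clock: 5.82
tcp_pos: [446.5, 265.6, 66.1]
eef_rot: [[-0.99, 0.14, 0.005], [0.14, 0.99, 0.003], [-0.005, 0.004, -1.0]]
ft_force: [0.4, -1.0, -1.6]
grip_width: 18.4
tcp [446.5 265.6  66.1] rotvec [0.0037 0.0046 0.0001] shift after turn mm [ -69.2 -299.2   36.1] F [ 0.4 -1.  -1.6] w 18.4 t 5.825
```

```bash
python3 -m pendant '[[0,-0.0116,-0.0498,0,0.0037,0.0046,0],[0,-0.0116,-0.0498,0,0,0,0],[0,-0.0116,-0.0498,0,0,0,0],[0,-0.0116,-0.0498,0,0,0,0],[0,-0.0116,-0.0498,0.018,0,0,0],[0,-0.0116,-0.0498,0.018,0,0,0],[0,0,0,0,0,0,0],[0,0,0,0,0,0,0]]'
python3 - <<'E'
from h import *
go(S(-152,-8.4,11.2),-8.05)
p,d,c=snap('wrist','w3')
pt,dt,ct=snap('top','top3')
a=pt[85:245,300:500][:,:,::-1]
o=np.zeros((600,800,3),np.uint8);o[:320,:400]=cv2.resize(a,None,fx=2,fy=2,interpolation=cv2.INTER_CUBIC)
o[:,:]=0;o=np.vstack([cv2.resize(p[160:480,60:580][:,:,::-1],(455,280)),cv2.resize(a,(455,320),interpolation=cv2.INTER_CUBIC)]) if 0 else cv2.resize(p[:,:,::-1],(800,600),interpolation=cv2.INTER_CUBIC)
cv2.imwrite('pics/w3b.png',o)
E
```

```text
clock: 6.82
tcp_pos: [471.4, -41.0, 28.2]
eef_rot: [[-0.99, 0.142, -0.004], [0.142, 0.99, -0.002], [0.004, -0.003, -1.0]]
ft_force: [0.0, 0.7, -1.3]
grip_width: 19.1
tcp [471.4 -41.   28.2] rotvec [-0.0029 -0.0036 -0.0023] shift after turn mm [-1.6  0.9 17. ] F [ 0.   0.7 -1.3] w 19.1 t 6.825
```

View pics/w3b.png

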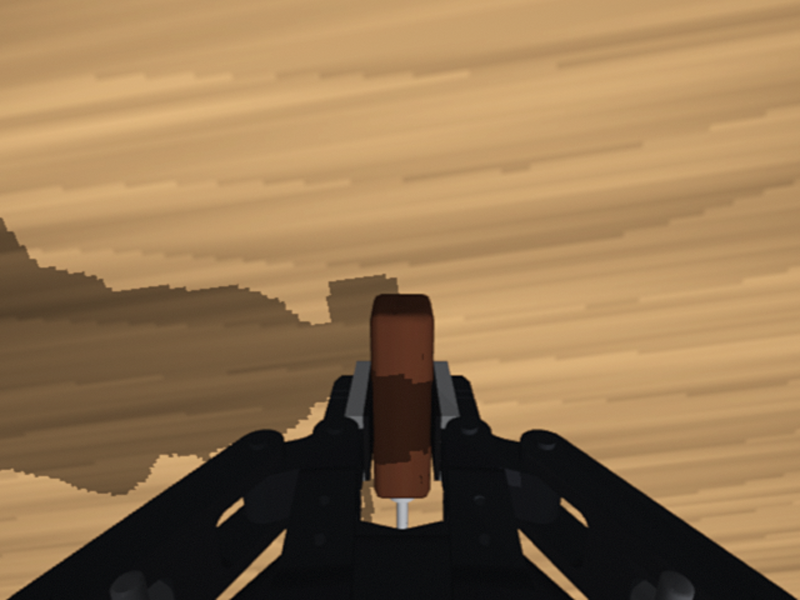

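```bash
python3 - <<'E'
from h import *
p=cv2.imread('pics/top3.png')
cv2.imwrite('pics/t3c.png',cv2.resize(p[110:260,320:490],None,fx=4,fy=4,interpolation=cv2.INTER_CUBIC))
for i in range(4):
    arm.get_image('top'); go(S(-152,-8.4,11.2),-8.05)
E
```

```text
tcp [471.8 -39.5  28.4] rotvec [-0.0025 -0.0028  0.0011] shift after turn mm [-1.4 -0.6 17.2] F [ 0.1  0.4 -0.5] w 18.9 t 6.975
tcp [471.8 -39.5  28.5] rotvec [-0.0025 -0.0027  0.0012] shift after turn mm [-1.4 -0.6 17.3] F [-0.9 -0.2 -0.8] w 18.5 t 7.025
tcp [471.8 -39.6  28.5] rotvec [-0.0026 -0.0027  0.0011] shift after turn mm [-1.4 -0.5 17.3] F [ 0.5  0.1 -1. ] w 18.7 t 7.075
tcp [471.8 -39.9  28.4] rotvec [-0.0027 -0.0027  0.0007] shift after turn mm [-1.4 -0.3 17.2] F [-0.3 -0.5 -0.6] w 18.6 t 7.125
```

View pics/t3c.png

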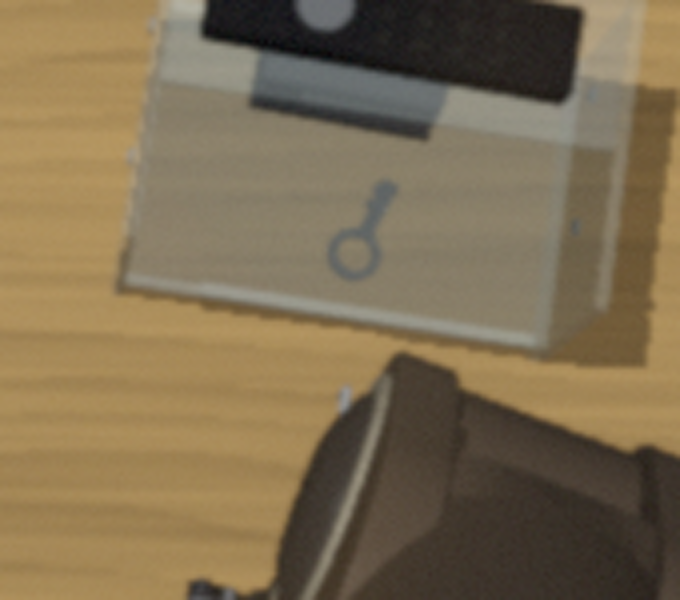

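```bash
python3 - <<'E'
from h import *
d,c=load('top3')
h=atz(c,406.1,207.2,40);r=atz(c,408.4,173.1,5);t=np.array([471.8,-39.7,28.4])
print('hook',h,toS(h),'ring',toS(r),'tcp',toS(t), 'hook from tcp',toS(h)-toS(t))
print(np.round(atd(c,406,207,d),1))
E
```

```text
hook [587.53832503 -55.84075886  40.        ] [-36.53870657  -7.7337442   40.        ] ring [37.26318125 -7.97562547  5.        ] tcp [-153.39688095   -7.95970576   28.4       ] hook from tcp [116.85817437   0.22596155  11.6       ]
[588.6 -56.3  36.4]
```

```bash
python3 -m pendant '[[0,0,0,0.0172,-0.0042,-0.0044,0],[0,0,0,0,0,0,0],[0,0,0,0,0,0,0],[0,0,0,0,0,0,0]]'
python3 - <<'E'
from h import *
go(S(-80.5,-8,11.2),-8.05)
E
```

```text
clock: 7.62
tcp_pos: [471.9, -41.0, 11.5]
eef_rot: [[-0.99, 0.141, 0.002], [0.141, 0.99, 0.001], [-0.002, 0.001, -1.0]]
ft_force: [-0.5, -0.3, -0.5]
grip_width: 18.6
tcp [471.9 -41.   11.5] rotvec [ 0.0012  0.002  -0.0013] shift after turn mm [-72.6   1.2   0.3] F [-0.5 -0.3 -0.5] w 18.6 t 7.625
```

```bash
python3 -m pendant '[[0,-0.012,0.0006,0.0002,0,0,0],[0,-0.012,0,0,0,0,0],[0,-0.012,0,0,0,0,0],[0,-0.012,0,0,0,0,0],[0,-0.012,0,0,0,0,0],[0,-0.012,0,0,0,0,0],[0,0,0,0,0,0,0],[0,0,0,0,0,0,0]]'
python3 - <<'E'
from h import *
go(S(-80.5,-8,5.2),-8.05)
p,d,c=snap('top','top4'); go(S(-80.5,-8,5.2),-8.05)
cv2.imwrite('pics/t4c.png',cv2.resize(p[110:210,340:480][:,:,::-1],None,fx=5,fy=5,interpolation=cv2.INTER_CUBIC))
E
```

```text
clock: 8.62
tcp_pos: [542.3, -50.8, 10.7]
eef_rot: [[-0.99, 0.142, 0.001], [0.142, 0.99, 0.001], [-0.0, 0.001, -1.0]]
ft_force: [-1.4, -0.2, -0.8]
grip_width: 18.7
tcp [542.3 -50.8  10.7] rotvec [ 0.001   0.0005 -0.0016] shift after turn mm [-1.5  1.   5.5] F [-1.4 -0.2 -0.8] w 18.7 t 8.625
tcp [542.3 -50.7  10.8] rotvec [ 0.0011  0.0006 -0.0016] shift after turn mm [-1.6  1.   5.6] F [ 0.9  0.3 -1.3] w 18.7 t 8.675
```

View pics/t4c.png

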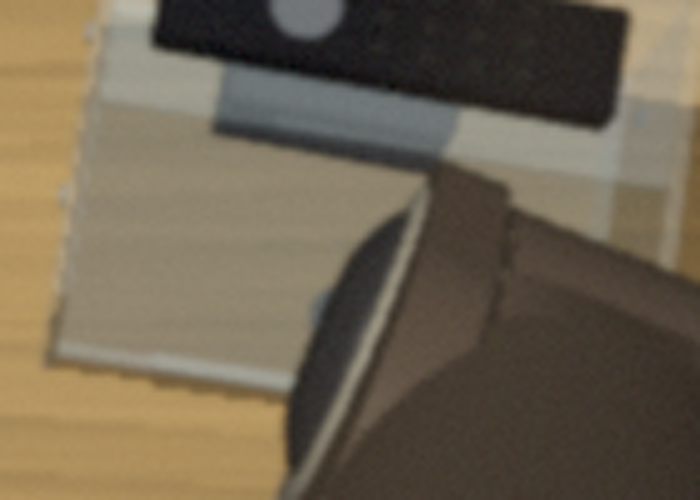

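```bash
python3 -m pendant '[[0,-0.0013,0.001,0,0,0,0],[0,0,0,0.002,0,0,0],[0,0,0,0.002,0,0,0],[0,0,0,0.0015,0,0,0],[0,0,0,0,0,0,0],[0,0,0,0,0,0,0]]'
python3 - <<'E'
from h import *
go(S(-80.5,-8,5.2),-8.05)
E
```

```text
clock: 9.43
tcp_pos: [544.3, -50.0, 5.4]
eef_rot: [[-0.99, 0.142, 0.001], [0.142, 0.99, 0.001], [-0.001, 0.001, -1.0]]
ft_force: [0.6, 0.1, -1.2]
grip_width: 18.6
tcp [544.3 -50.    5.4] rotvec [ 0.001   0.0013 -0.0016] shift after turn mm [ 0.3 -0.   0.2] F [ 0.6  0.1 -1.2] w 18.6 t 9.425
```

```bash
python3 -m pendant '[[0,0,0.003,0,0,0,0],[0,0,0.004,0,0,0,0],[0,0,0.004,0,0,0,0],[0,0,0.004,0,0,0,0],[0,0,0.004,0,0,0,0],[0,0,0.004,0,0,0,0],[0,0,0.004,0,0,0,0],[0,0,0.004,0,0,0,0],[0,0,0.004,0,0,0,0],[0,0,0.004,0,0,0,0],[0,0,0.004,0,0,0,0]]'
python3 - <<'E'
from h import *
go(S(-80.5,80,5.2),-8.05)
p,d,c=snap('top','top5');p,d,c=snap('scene','sc5')
E
```

```text
clock: 10.8
tcp_pos: [550.4, -7.1, 5.4]
eef_rot: [[-0.99, 0.141, 0.001], [0.141, 0.99, 0.001], [-0.001, 0.001, -1.0]]
ft_force: [0.5, -0.9, -1.1]
grip_width: 18.6
tcp [550.4  -7.1   5.4] rotvec [ 0.0011  0.0013 -0.0014] shift after turn mm [ 0.4 44.7  0.2] F [ 0.5 -0.9 -1.1] w 18.6 t 10.8
```

```bash
python3 - <<'E'
from h import *
a=cv2.imread('pics/top5.png')[105:210,330:490];b=cv2.imread('pics/sc5.png')[270:445,200:395]
o=np.zeros((600,800,3),np.uint8)
o[:273,:416]=cv2.resize(a,(416,273),interpolation=cv2.INTER_CUBIC)
o[:350,410:800]=cv2.resize(b,(390,350),interpolation=cv2.INTER_CUBIC)
cv2.imwrite('pics/m5.png',cv2.convertScaleAbs(o[:350],alpha=1.3))
E
```

```text
(no output)
```

View pics/m5.png

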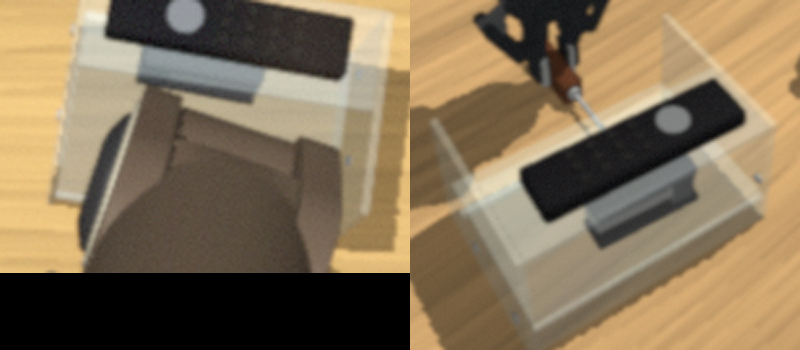

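```bash
python3 -m pendant '[[0,0,0.004,0,0,0,0],[0,0,0.004,0,0,0,0],[0,0,0.004,0,0,0,0],[0,0,0.004,0,0,0,0],[0,0,0.004,0,0,0,0],[0,0,0.004,0,0,0,0],[0,0,0.004,0,0,0,0],[0,0,0.004,0,0,0,0],[0,0,0.004,0,0,0,0],[0,0,0.004,0,0,0,0],[0,0,0.004,0,0,0,0],[0,0,0,0,0,0,0]]'
python3 - <<'E'
from h import *
go(S(-80.5,80,5.2),-8.05)
p,d,c=snap('top','top6');p2,d2,c2=snap('scene','sc6')
p0=cv2.imread('pics/top0.png')[:,:,::-1].astype(int);
for P in (S(37.5,-8,5),S(72,-20,4),S(37,74,5),S(37,40,4)):
    u,v=map(int,proj(c,P)); print(u,v,p[v-2:v+3,u-2:u+3].mean((0,1)).astype(int),p0[v-2:v+3,u-2:u+3].mean((0,1)).astype(int),round(float(d[v,u])), [round(x) for x in proj(c2,P)])
a=p[105:210,330:490][:,:,::-1];cv2.imwrite('pics/t6c.png',cv2.convertScaleAbs(cv2.resize(a,None,fx=4,fy=4,interpolation=cv2.INTER_CUBIC),alpha=1.3))
E
```

```text
clock: 12.4
tcp_pos: [556.6, 36.7, 5.5]
eef_rot: [[-0.99, 0.141, 0.001], [0.141, 0.99, 0.001], [-0.001, 0.001, -1.0]]
ft_force: [-0.7, 0.6, -1.2]
grip_width: 18.5
tcp [556.6  36.7   5.5] rotvec [ 0.0012  0.0013 -0.0008] shift after turn mm [0.4 0.4 0.3] F [-0.7  0.6 -1.2] w 18.5 t 12.4
408 172 [79 68 56] [116 108  89] 528 [283, 363]
416 156 [74 62 51] [95 94 87] 562 [287, 382]
365 166 [70 59 50] [122 111  91] 514 [325, 340]
383 169 [65 55 45] [121 111  91] 514 [308, 350]
```

```bash
python3 -m pendant '[[0,0.002,0,0,0,0,0],[0,0.003,0,0,0,0,0],[0,0.003,0,0,0,0,0],[0,0.003,0,0,0,0,0],[0,0.003,0,0,0,0,0],[0,0.002,0,0,0,0,0],[0,0,0,0,0,0,0]]';  python3 -m pendant '[[0,0.001,0,0,0,0,0],[0,0.001,0,0,0,0,0],[0,0.001,0,0,0,0,0],[0,0.001,0,0,0,0,0]]'; python3 -m pendant '[[0,0.001,0,0,0,0,0],[0,0.001,0,0,0,0,0],[0,0.001,0,0,0,0,0]]'; python3 -c "
from h import *
go(S(-105,80,5.2),-8.05)"
```

```text
clock: 13.38
tcp_pos: [540.6, 38.5, 5.5]
eef_rot: [[-0.99, 0.141, 0.001], [0.141, 0.99, 0.001], [-0.001, 0.001, -1.0]]
ft_force: [-0.0, -0.2, -1.0]
grip_width: 18.9
clock: 13.88
tcp_pos: [536.8, 39.0, 5.5]
eef_rot: [[-0.99, 0.142, 0.002], [0.142, 0.99, 0.001], [-0.001, 0.001, -1.0]]
ft_force: [0.5, 0.1, -0.5]
grip_width: 18.5
clock: 14.25
tcp_pos: [533.8, 39.5, 5.5]
eef_rot: [[-0.99, 0.141, 0.001], [0.141, 0.99, 0.001], [-0.001, 0.001, -1.0]]
ft_force: [0.4, -0.2, -0.3]
grip_width: 18.8
tcp [533.8  39.5   5.5] rotvec [ 0.001   0.0013 -0.0014] shift after turn mm [1.9 0.9 0.3] F [ 0.4 -0.2 -0.3] w 18.8 t 14.25
```

```bash
python3 -m pendant '[[0,0.001,0,0,0,0,0],[0,0.002,0,0,0,0,0],[0,0.002,0,0,0,0,0],[0,0.002,0,0,0,0,0]]';  python3 -m pendant '[[0,0.002,0,0,0,0,0],[0,0.002,0,0,0,0,0],[0,0.002,0,0,0,0,0],[0,0.002,0,0,0,0,0],[0,0.002,0,0,0,0,0]]'; python3 -m pendant '[[0,0.003,0,0,0,0,0],[0,0.003,0,0,0,0,0],[0,0.003,0,0,0,0,0],[0,0.003,0,0,0,0,0],[0,0.003,0,0,0,0,0]]'; python3 - <<'E'
from h import *
go(S(-193,80,5.2),-8.05)
p,d,c=snap('top','top7')
a=p[105:210,330:490][:,:,::-1];cv2.imwrite('pics/t7c.png',cv2.convertScaleAbs(cv2.resize(a,None,fx=4,fy=4,interpolation=cv2.INTER_CUBIC),alpha=1.3))
E
```

```text
clock: 14.75
tcp_pos: [526.7, 40.5, 5.5]
eef_rot: [[-0.99, 0.141, 0.001], [0.141, 0.99, 0.001], [-0.001, 0.001, -1.0]]
ft_force: [0.6, 1.4, -0.8]
grip_width: 18.7
clock: 15.38
tcp_pos: [516.9, 41.9, 5.4]
eef_rot: [[-0.99, 0.142, 0.001], [0.142, 0.99, 0.001], [-0.001, 0.001, -1.0]]
ft_force: [-0.1, -0.4, -0.4]
grip_width: 18.6
clock: 16.0
tcp_pos: [502.0, 44.0, 5.4]
eef_rot: [[-0.99, 0.141, 0.001], [0.141, 0.99, 0.001], [-0.001, 0.001, -1.0]]
ft_force: [-0.1, -0.5, -1.2]
grip_width: 19.1
tcp [502.   44.    5.4] rotvec [ 0.0011  0.0013 -0.0014] shift after turn mm [57.7  0.8  0.2] F [-0.1 -0.5 -1.2] w 19.1 t 16.0
```

View pics/t7c.png

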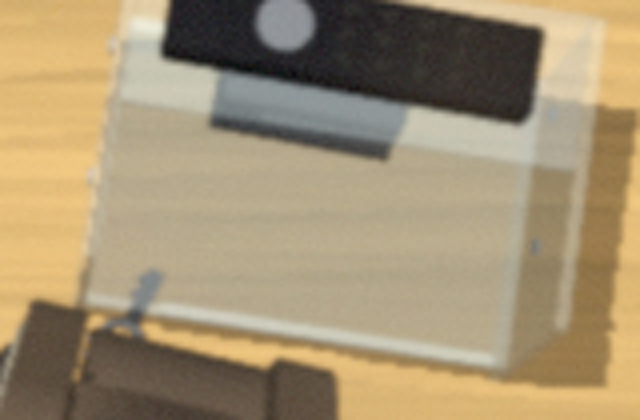

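```bash
python3 -m pendant '[[0,0.003,0,0,0,0,0],[0,0.003,0,0,0,0,0],[0,0.003,0,0,0,0,0],[0,0.003,0,0,0,0,0],[0,0.003,0,0,0,0,0],[0,0.003,0,0,0,0,0]]';  python3 -m pendant '[[0,0.004,0,0,0,0,0],[0,0.004,0,0,0,0,0],[0,0.004,0,0,0,0,0],[0,0.004,0,0,0,0,0],[0,0.004,0,0,0,0,0],[0,0.004,0,0,0,0,0],[0,0.004,0,0,0,0,0],[0,0.004,0,0,0,0,0],[0,0.004,0,0,0,0,0],[0,0.003,0,0,0,0,0],[0,0.001,0,0,0,0,0]]'; python3 - <<'E'
from h import *
p,d,c=snap('top','top8');go(S(-193,80,5.2),-8.05)
# darkest bluish-grey pixels in front of stand
a=p[150:300,300:490][:,:,::-1];cv2.imwrite('pics/t8c.png',cv2.convertScaleAbs(cv2.resize(a,None,fx=4,fy=4,interpolation=cv2.INTER_CUBIC),alpha=1.3))
E
```

```text
clock: 16.8
tcp_pos: [484.1, 46.6, 5.4]
eef_rot: [[-0.99, 0.142, 0.001], [0.142, 0.99, 0.001], [-0.001, 0.001, -1.0]]
ft_force: [0.3, 0.2, -0.7]
grip_width: 18.9
clock: 18.18
tcp_pos: [444.6, 52.3, 5.4]
eef_rot: [[-0.99, 0.141, 0.001], [0.141, 0.99, 0.001], [-0.001, 0.001, -1.0]]
ft_force: [-0.0, 0.1, -0.1]
grip_width: 18.8
tcp [444.6  52.3   5.4] rotvec [ 0.0011  0.0013 -0.0015] shift after turn mm [-0.2  0.7  0.2] F [-0.  -0.1 -0.6] w 18.6 t 18.225
```

View pics/t8c.png

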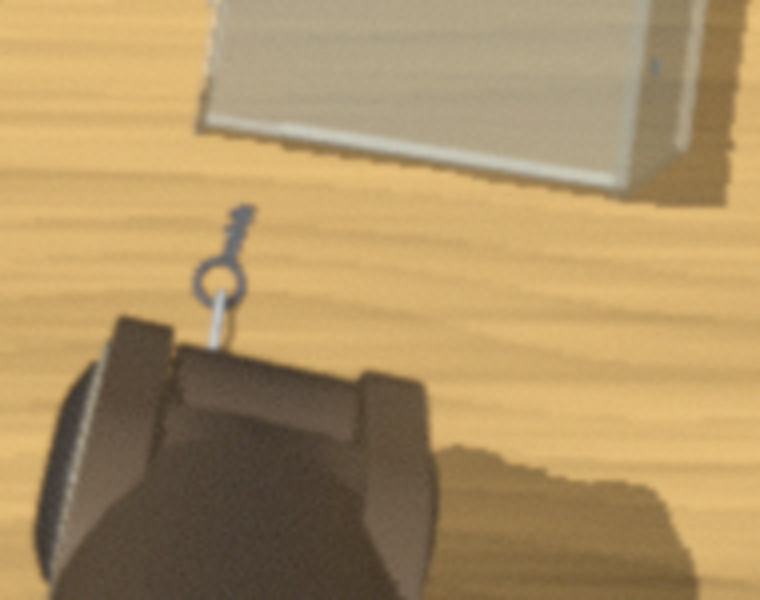

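```bash
python3 -m pendant '[[0,-0.002,0,0,0,0,0],[0,-0.002,0,0,0,0,0],[0,0,0,-0.004,0,0,0],[0,0,0,-0.008,0,0,0],[0,0,0,-0.025,0,0,0],[0,0,0,-0.025,0,0,0],[0,0,0,0,0,0,0.04],[0,0,0,0,0,0,0.04],[0,0,0,0,0,0,0]]'; python3 - <<'E'
from h import *
p,d,c=snap('top','top9');go((445.4,265,4.2),-12.7)
q=cv2.imread('pics/top8.png')[:,:,::-1].astype(int)
print(abs(p.astype(int)-q)[198:222,345:368].mean(), abs(p.astype(int)-q)[198:222,345:368].max())
E
```

```text
clock: 19.35
tcp_pos: [448.1, 51.5, 66.7]
eef_rot: [[-0.975, 0.221, 0.0], [0.221, 0.975, 0.0], [-0.0, 0.0, -1.0]]
ft_force: [-0.5, -0.1, -0.7]
grip_width: 18.5
tcp [448.1  51.5  66.7] rotvec [ 0.0002  0.0001 -0.0002] shift after turn mm [ 49.6 207.7  62.5] F [-0.1 -0.4 -0.4] w 18.7 t 19.4
2.2596618357487923 61
```

Key stayed put while unhooking. Now carry the pick back to its old spot.

```bash
python3 -m pendant '[[0,0.01,0.0415,0,0,0,0],[0,0.01,0.0415,0,0,0,0],[0,0.01,0.0415,0,0,0,0],[0,0.01,0.0415,0,0,0,0],[0,0.0096,0.0415,0,0,0,0],[0,0,0,0.03,0,0,0],[0,0,0,0.02,0,0,0],[0,0,0,0.006,0,0,0],[0,0,0,0,0,0,0],[0,0,0,0,0,0,0]]'; python3 -c "
from h import *
go((445.4,265,4.4),-12.7)"
```

```text
clock: 20.65
tcp_pos: [446.5, 265.0, 12.1]
eef_rot: [[-0.975, 0.221, 0.002], [0.221, 0.975, 0.001], [-0.002, 0.002, -1.0]]
ft_force: [0.4, -0.2, -1.4]
grip_width: 18.5
tcp [446.5 265.   12.1] rotvec [ 0.0019  0.0018 -0.0008] shift after turn mm [ 1.1 -0.3  7.7] F [ 0.4 -0.2 -1.4] w 18.5 t 20.65
```

```bash
python3 -m pendant '[[0,0,0,0.004,0,0,0],[0,0,0,0.002,0,0,0],[0,0,0,0.0013,0,0,0],[0,0,0,0,0,0,0]]'; python3 -c "
from h import *
go((445.4,265,4.2),-12.7)"
```

```text
clock: 21.15
tcp_pos: [446.0, 265.1, 4.3]
eef_rot: [[-0.975, 0.22, 0.001], [0.22, 0.975, 0.001], [-0.001, 0.001, -1.0]]
ft_force: [-1.0, 0.4, -0.1]
grip_width: 18.9
tcp [446.  265.1   4.3] rotvec [ 0.0013  0.0011 -0.0002] shift after turn mm [ 0.6 -0.2  0.1] F [-1.   0.4 -0.1] w 18.9 t 21.15
```

```bash
python3 -m pendant '[[0.4,0,0,0,0,0,0],[0.7,0,0,0,0,0,0],[1,0,0,0,0,0,0],[1,0,0,0,0,0,0],[1,0,0,0,0,0,0],[1,0,0,-0.02,0,0,0],[1,0,0,-0.04,0,0,0],[1,0,0,-0.05,0,0,0],[1,0,0,-0.05,0,0,0],[1,0,0.05,0,0,0,0],[1,0,0.05,0,0,0,0],[1,0,0.05,0,0,0,0],[1,0,0.05,0,0,0,0],[1,0,0,0,0,0,0],[1,0,0,0,0,0,0]]'; python3 - <<'E'
from h import *
p,d,c=snap('top','top10');go((445.4,265,4.2),-12.7)
cv2.imwrite('pics/t10c.png',cv2.resize(p[85:345,130:490][:,:,::-1],None,fx=2.2,fy=2.2,interpolation=cv2.INTER_CUBIC))
for n,u,v in (('handle',229,283),):print(np.round(atd(c,u,v,d),1))
q=cv2.imread('pics/top0.png')[:,:,::-1].astype(int);e=abs(p-q).mean(2)
for n,(a,b,f,g) in dict(remote=(95,140,365,470),stapler=(120,145,380,435),bottle=(95,165,215,265)).items(): print(n,e[a:b,f:g].mean())
E
```

```text
clock: 23.02
tcp_pos: [489.8, 459.0, 163.9]
eef_rot: [[-0.975, 0.221, 0.001], [0.221, 0.975, -0.001], [-0.001, -0.0, -1.0]]
ft_force: [-0.0, -0.9, 0.4]
grip_width: 85.5
tcp [490.  458.4 164.3] rotvec [-0.      0.0013 -0.0017] shift after turn mm [   1.  -198.5  160.1] F [ 1.4 -1.2  0.2] w 85.3 t 23.075
[446.2 263.   22.5]
remote 3.774250440917107
stapler 3.5997575757575753
bottle 3.8250476190476195
```

View pics/t10c.png

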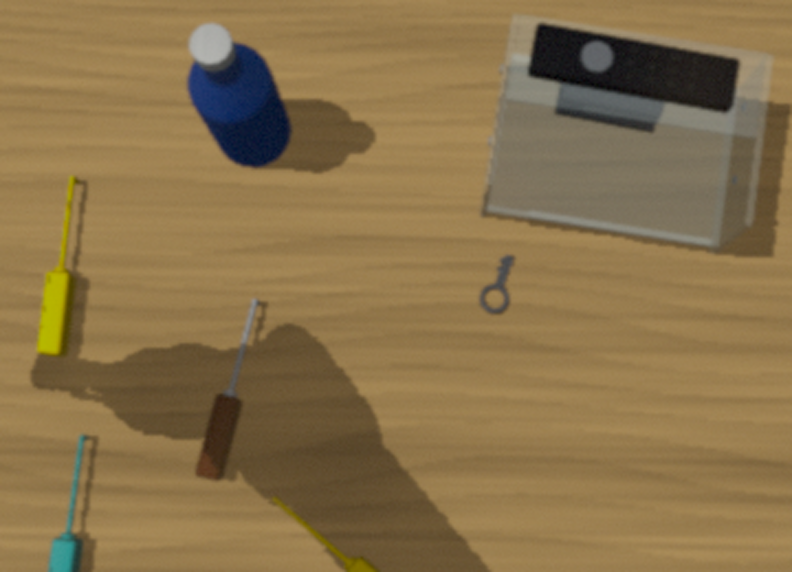

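The picture shows the key fully clear of the stand, with its ring at (496,298) and its blade end at (508,257). The pick lies flat at (218,437) with its hook at (258,300), far from the key. Nothing else has moved.

```bash
python3 -c "
from h import *
print(arm.sign_off())"
```

```text
the job is handed in; nothing more can be done
None
```

The key is out: all of it lies in the open in front of the stand, and the job was handed in at about 23 s of the 72 s allowed.

- **Finding the bay:** Wrist-camera depth showed that the open bay was the leftmost one, bay_a. I relied on that and did not feel along the rail.
- **Drag:** I hooked the ring, drew the key sideways inside the slot to bay_a, then pulled it straight out. The forces read at the end of each drag move stayed under about 2 N, though I did not see peaks between readings.
- **Laying down the pick:** I unhooked and laid the pick flat at its old spot.
- **Last checks:** In the final top view, the blade end is roughly 25 mm in front of the stand and the pick's hook is about 200 mm from the key. The remote, stapler and bottle matched the first picture to within camera noise.
- **What disagreed:** Top and wrist camera positions differed by about 1–2 mm, within tolerance. While hooking and moving the key sideways the arm hid it from the cameras, so I only saw that it had caught once its blade showed in the bay.
- **Pictures:** I viewed 13, three over the budget of 10.

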